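# Set out the bark-craft show board

## Robot

A 7-joint arm with a two-finger parallel gripper is mounted at the origin on the work surface. World frame = base frame: x ahead of the robot, y to its left, z up, the work surface at z = 0. Lengths are in mm, angles in rad, forces in N, time in s.
With the tool pointing down it reaches from about 425 to 800 mm from the base axis. Payload 8.3 kg.
Tool frame: the origin (TCP) lies between the finger pads; the fingertips stand 22 mm ahead of it and the grasp point (between the pads) lies 3 mm ahead of it; z points along the fingers, y is the line along which they close (so a half turn about z gives the same grasp; the last joint's range is limited). The gripper opens to 85 mm and grips with 20 to 120 N. Pads are 22 mm wide; open, the fingers measure 114 mm over their backs; the gripper's body (76 mm by 85 mm) begins 54 mm behind the grasp point. The pads swing forward as they close: fully open they stand 13 mm farther back than shut.
Start: joints at [-0.063, 0.383, 0.016, 1.37, -0.006, 1.388, -0.046], TCP at [624.984, 0.046, 253.279] pointing down, gripper open.
Joint ranges: [-2.95, 2.95], [-0.25, 2.06], [-1.52, 1.56], [0.18, 2.33], [-1.44, 4.58], [0.02, 2.06], [-3.01, 3.01]. Speed limits (rad/s): [2.39, 2.39, 3.01, 3.01, 3.14, 3.14, 3.14].

## Interface

Orientations are given as a unit quaternion [x, y, z, w].
In Python, from plant import arm gives the robot as it stands.
- The arm moves only by the shell command python3 -m inch 'ROWS'. ROWS is JSON, one flat list of numbers, 7 for each row, row after row: the shift along the world's x, y, z normalised to -1 to 1, where 1 is 200 mm, then the turn, a rotation vector about the world's x, y, z normalised to -1 to 1, where 1 is pi rad, then the opening, from 0 (shut) to 1 (fully open). In form: [tx, ty, tz, rx, ry, rz, fingers, tx, ty, tz, rx, ry, rz, fingers, ...]. A call has 1 to 12 rows; each row is the pose to reach, as a shift and turn from the pose commanded when the call began, turning the shorter way round; what a row does not reach only later rows make up. A row lasts 1/10 s, in which the tool goes at most 50 mm and 8.59 degrees, less where a joint would pass 70% of its speed; a pose out of reach is approached as far as the arm can. A call with a number of a shift or a turn outside -1 to 1 is refused whole. A call with a gripper value outside its range is refused whole. The fingers move at their own pace and stop on an object; the grip force is fixed at half the most. Time passes only in rows, so rows that repeat a pose let the fingers close. It gives the time, the measured TCP pose, the force, the opening and the grip force at its end, in the units of the state.
- arm.state(): the state, without advancing time (a new reading comes with each control period).
- arm.camera(name): name is "scene" or "side" or "wrist"; returns a dict with "frame" (400x640x3 uint8, red, green, blue), "mtx" (3x3 intrinsics, pixels), "view" (4x4, takes a point from world to camera coordinates); the wrist camera has in their place "hand_eye" (4x4, takes a point from camera to tool coordinates, whose origin is the TCP and whose axes are the flange's). Camera axes: x right, y down, z forward; pixel columns grow to the right and rows downward; lengths in mm; the calibration is good to about 2 mm. The wrist camera is an equidistant fisheye: a pixel r from the principal point sees the ray r / f radians off the axis. A picture is of the moment at which its call begins: read the wrist's pose just before it. There is no depth.
- arm.finish_job(): hands the job in; it is judged then, once.
The state is a dict: "time_s": time; "q": joint angles; "joint_velocities": joint speeds; "effort": joint torques, N m; "tcp_pos": TCP position; "ee_rot": TCP orientation; "force": force on the tool from outside, world axes, zero at the start; "moment": the same for the moment, N m; "gripper_width": opening from 0.0 (shut) to 1.0 (fully open); "finger_force": force on a finger pad.
Only numpy, scipy, OpenCV 4.12 (cv2) and the standard library are available. Lean on these libraries where they do the work, as an engineer would, in place of code of your own. Each camera call takes 0.05 s, during which the arm holds its last target. There are 200 camera calls.

## Task

Set out the show board for the bark-craft class: stand the wide bark box in the centre of the middle coaster and the small knobbed bark box centred on top of it. Flank them with the two tools that made them: the wooden cone in the centre of the end coaster that has the tall bark tube behind it, and the stamping block in the centre of the other end coaster, the one in front of the bark casket. Leave all four upright and standing free.

Things in the scene. Friction and masses are not known exactly. Their poses are not given: they have to be found in the camera images.
- wide_box: the wide loose bark box: plain upright round drum with a flat top, 62 mm across, 50 mm high, 85 to 170 g. Origin at the centre of its underside, z up
- small_box: the small loose bark box: upright round drum 42 mm across and 38 mm high with a little wooden knob (12 mm across, 10 mm high) on its lid, 40 to 85 g. Origin at the centre of its underside, z up
- cone: loose wooden burnishing cone standing on its flat foot: a cylinder 42 mm across up to 42 mm height, then tapering to a blunt tip at 72 mm; hold it by the cylinder, the taper is slippery. Origin at the centre of its foot, z up
- stamp: loose wooden stamping block standing on its face: rectangular block 56 (its x) x 38 (its y) x 22 mm high with an upright round handle in the centre, 25 mm across from 22 mm to 56 mm height, ending in a 29 mm head 8 mm thick, 64 mm overall. Origin at the centre of its underside, z up
- coaster_left: the left one (larger y, seen from the robot) of three identical round dark wooden coasters, 84 mm across and 6 mm thick, fixed 120 mm apart in a straight row on a pale plywood show board (110 x 350 mm, 12 mm thick, its row running roughly left to right and turned up to 0.22 rad). Origin at the centre of its underside, z up; its top is 6 mm above the origin and 18 mm above the bench
- coaster_mid: the middle one of three identical round dark wooden coasters, 84 mm across and 6 mm thick, fixed 120 mm apart in a straight row on a pale plywood show board (110 x 350 mm, 12 mm thick, its row running roughly left to right and turned up to 0.22 rad). Origin at the centre of its underside, z up; its top is 6 mm above the origin and 18 mm above the bench
- coaster_right: the right one (smaller y, seen from the robot) of three identical round dark wooden coasters, 84 mm across and 6 mm thick, fixed 120 mm apart in a straight row on a pale plywood show board (110 x 350 mm, 12 mm thick, its row running roughly left to right and turned up to 0.22 rad). Origin at the centre of its underside, z up; its top is 6 mm above the origin and 18 mm above the bench
- tube: the tall round bark tube, 80 mm across and 95 mm high, fixed on the bench about 130 mm behind (farther from the robot than) one of the two end coasters, either the left or the right. Origin at the centre of its underside
- casket: the rectangular lidded bark casket with a brass clasp, 85 x 115 mm, 60 mm high, fixed on the bench about 130 mm behind the other end coaster. Origin at the centre of its underside
Things that resemble listed ones, but are neither listed nor needed, are in the scene too. What is shaped like the stamp but green or purple is not meant.

How it is judged:
By the outcome, as a careful person would: the job done as asked, in the order asked, and still so for the second after the job is handed in, with the robot touching nothing.
It also fails if it takes over 106 s, if anything falls off the work surface, if the arm or the gripper's body presses on something with over 40 N, if the wrist force passes 120 N, or if a joint passes its speed limit or range.

## Working session

There is one attempt and no reset: what is moved stays moved. The work goes in short steps, Python scripts to look and compute and a shell command to move; the robot and the scene stay as the last step left them, time stands still between calls to the robot, and variables do not carry over. Pictures are saved under pics/ and viewed, at most 17 in all, crops included, and the job is handed in when it is done.

```bash
mkdir -p pics; ls; python3 - <<'E'
from plant import arm
import cv2,pickle
d={}
for n in("scene","side","wrist"):
    s=arm.state();c=arm.camera(n);c['state']=s;d[n]=c
    cv2.imwrite(f"pics/{n}0.png",c["frame"][:,:,::-1])
pickle.dump(d,open("c0.pkl","wb"))
for n in d:
    print(n,{k:v.tolist() if hasattr(v,'tolist') else v for k,v in d[n].items() if k not in('frame','state')})
print(s)
E
```

```text
pics
scene {'mtx': [[447.8958449000491, 0.0, 324.3486853684786], [0.0, 447.8958449000491, 196.26536334155227], [0.0, 0.0, 1.0]], 'view': [[0.3560322623437743, 0.934233464829177, -0.021186348520796455, -261.1470504971294], [0.5904005897486939, -0.2424571589577698, -0.769832234772305, -295.80919433983667], [-0.7243398178995601, 0.26157667950984786, -0.6378945594232909, 1688.0636692664884], [0.0, 0.0, 0.0, 1.0]]}
side {'mtx': [[382.8188639907942, 0.0, 314.9296768409001], [0.0, 382.8188639907942, 194.80642930070033], [0.0, 0.0, 1.0]], 'view': [[0.9442630991183689, -0.32914208631361297, 0.0057172248946307895, -511.673602284424], [-0.20757861303798592, -0.6088141337182349, -0.7656738665999653, 201.01696102357874], [0.2554962212100204, 0.7218108045755739, -0.6432035784612542, 726.9964528599215], [0.0, 0.0, 0.0, 1.0]]}
wrist {'mtx': [[309.70691628693146, 0.0, 320.4205075235491], [0.0, 309.70691628693146, 195.67701338860192], [0.0, 0.0, 1.0]], 'hand_eye': [[-0.0012530236825913487, -0.9551320202591576, -0.2961777402292575, 76.66930721831602], [0.9999991908512992, -0.001261847542979373, -0.0001
[... 180 characters left out ...]
[-0.06289849,  0.38419066,  0.01635017,  1.3710384 , -0.00630316,
        1.38820554, -0.04653123]), 'joint_velocities': array([-0.00083797, -0.00069476, -0.00182301, -0.00241045,  0.00155868,
       -0.00200449, -0.00046481]), 'effort': array([ 2.42329334e-03, -6.29131508e+01,  8.47312063e-01, -3.72759247e+01,
        1.67792483e-02,  1.04569664e-02,  7.96114705e-05]), 'tcp_pos': array([6.24586730e+02, 5.29675549e-02, 2.52360656e+02]), 'ee_rot': array([ 7.07087681e-01,  7.07125313e-01, -6.39351599e-04, -6.28663096e-04]), 'force': array([-0.26637409, -0.19836036, -0.19027988]), 'moment': array([ 0.03757522, -0.06439846,  0.01843984]), 'finger_force': 0.0, 'gripper_width': 1.0050842774662416}
```

View pics/scene0.png

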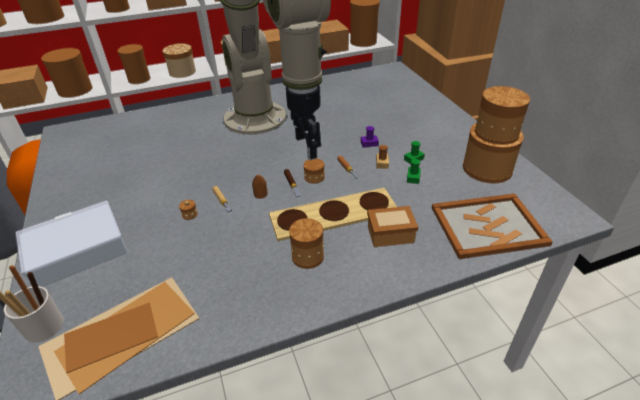

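View pics/side0.png

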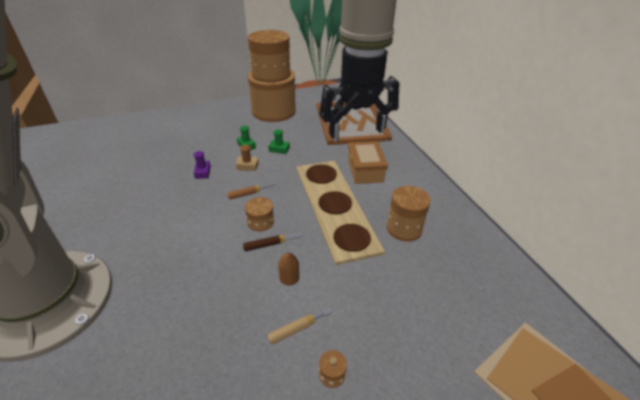

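View pics/wrist0.png

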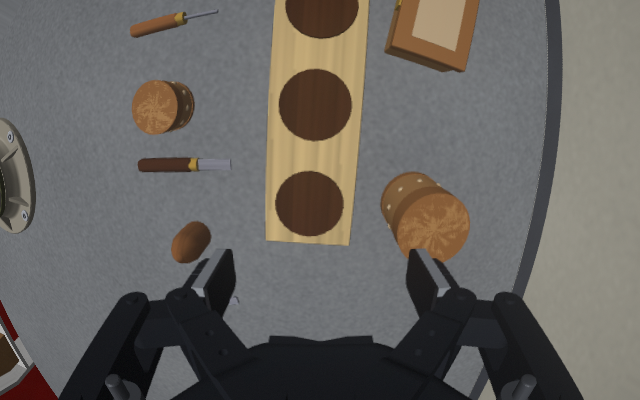

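The scene and wrist views show the board with the tube behind the smaller-y (right) coaster and the casket behind the larger-y (left) one. So the cone goes right and the stamp goes left.

Candidates in the scene view:
- **Stamp:** plain wood (382,156), versus purple (370,137) and green (415,152) and (414,172).
- **Small box:** knobbed (188,209). The wide box is (314,171). The fixed tube (307,242) and the large drums at (497,130) are not wanted.
- **Cone:** (260,187).

Now an enlarged crop to check these.

```bash
cat > h.py <<'E'
import numpy as np,cv2,pickle
from scipy.spatial.transform import Rotation as R
from scipy.optimize import least_squares
def ray(c,uv):
    K=c['mtx'];uv=np.atleast_2d(np.array(uv,float))
    a=(uv-[K[0,2],K[1,2]])/K[0,0]
    if 'view' in c:
        V=c['view'];d=np.c_[a,np.ones(len(a))]
        return -V[:3,:3].T@V[:3,3],d@V[:3,:3]
    r=np.linalg.norm(a,axis=1,keepdims=True)+1e-9
    d=np.c_[a/r*np.sin(r),np.cos(r)]
    H=c['hand_eye'];s=c['state'];Rt=R.from_quat(s['ee_rot']).as_matrix()
    return s['tcp_pos']+Rt@H[:3,3],d@(Rt@H[:3,:3]).T
def at(c,uv,z):
    o,d=ray(c,uv);return o+d*((z-o[2])/d[:,2])[:,None]
def proj(c,p):
    p=np.atleast_2d(p)
    if 'view' in c:
        q=p@c['view'][:3,:3].T+c['view'][:3,3];return q[:,:2]/q[:,2:]*c['mtx'][0,0]+c['mtx'][:2,2]
    H=c['hand_eye'];s=c['state'];Rt=R.from_quat(s['ee_rot']).as_matrix()
    q=((p-s['tcp_pos'])@Rt-H[:3,3])@H[:3,:3]
    n=np.linalg.norm(q[:,:2],axis=1,keepdims=True);th=np.arctan2(n,q[:,2:])
    return q[:,:2]/n*th*c['mtx'][0,0]+c['mtx'][:2,2]
def circ(p):
    f=least_squares(lambda x:np.hypot(p[:,0]-x[0],p[:,1]-x[1])-x[2],[*p[:,:2].mean(0),40],loss='soft_l1');return f.x
def shoot(n,tag):
    from plant import arm
    s=arm.state();c=arm.camera(n);c['state']=s;cv2.imwrite(f"pics/{n}{tag}.png",c["frame"][:,:,::-1]);pickle.dump(c,open(f"{n}{tag}.pkl","wb"));return c
E
python3 - <<'E'
from h import *
d=pickle.load(open("c0.pkl","rb"))
A=cv2.resize(d['scene']['frame'][120:245,165:445],(800,357),interpolation=3)
B=cv2.resize(d['side']['frame'][120:290,190:350],None,fx=2.4,fy=2.4,interpolation=3)
B2=cv2.resize(d['side']['frame'][300:400,260:380],None,fx=2.4,fy=2.4,interpolation=3)
cv2.imwrite("pics/crA.png",A[:,:,::-1])
w=d['wrist'];f=w['frame'].astype(int)
m=((f[:,:,0]<95)&(f[:,:,0]>f[:,:,2]+25)).astype(np.uint8)
cs,_=cv2.findContours(m,0,1)
for c in cs:
    if cv2.contourArea(c)>1500:
        p=c[:,0];p=p[p[:,1]>2];print(p.mean(0),circ(at(w,p,18)))
s=d['scene'];e=d['side']
for n,u,v,z in [('wide',(314,164),(260,206),50),('small',(188,202),(333,358),48),('cone',(260,177),(289,254),72),('stamp',(382.5,148),(245,150),64)]:
    print(n,at(s,u,z)[0],at(e,v,z)[0])
print('wide wrist',at(w,(155,107),50),'cone',at(w,(203,228),72))
E
```

```text
[309.1657754  203.23529412] [608.80635687 -44.16155275  40.45136482]
[314.8627451  104.28431373] [616.40313559  74.57269285  40.35188001]
[321.5         24.85294118] [624.29308033 192.8444578   40.45506327]
wide [433.42417668  81.76436507  50.        ] [437.34970907  76.77899504  50.        ]
small [ 466.71790901 -301.47048462   48.        ] [ 464.95838942 -305.11755695   48.        ]
cone [463.45629157 -92.63811935  72.        ] [454.73274562 -99.55315629  72.        ]
stamp [453.53541377 302.40036334  64.        ] [447.56443167 291.35248718  64.        ]
wide wrist [[435.657138   82.0221821  50.       ]] cone [[492.53259664 -53.8931911   72.        ]]
```

View pics/crA.png

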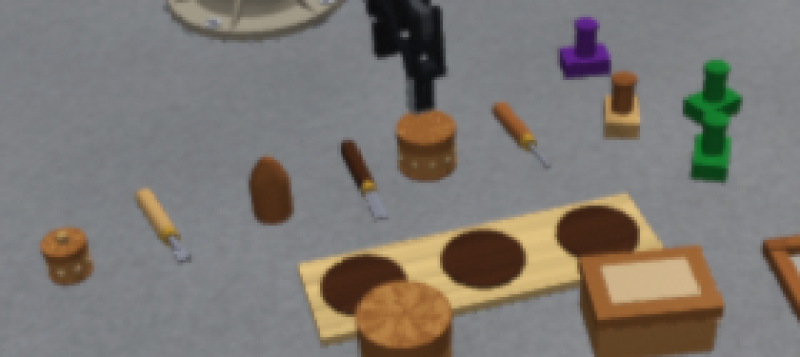

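The crop confirms the plain wooden stamp, the knobbed small box at far left, the cone and the wide box. The coasters measure about 120 mm apart, which matches the description. I'll move to hover over the wide box.

```bash
python3 -m inch '[-0.95,0.405,-0.515,0,0,0,1,-0.95,0.405,-0.515,0,0,0,1,-0.95,0.405,-0.515,0,0,0,1,-0.95,0.405,-0.515,0,0,0,1,-0.95,0.405,-0.515,0,0,0,1,-0.95,0.405,-0.515,0,0,0,1,-0.95,0.405,-0.515,0,0,0,1,-0.95,0.405,-0.515,0,0,0,1,-0.95,0.405,-0.515,0,0,0,1]'
python3 -c "
from h import *
c=shoot('wrist','1');print(c['state']['tcp_pos'],c['state']['ee_rot'])"
```

```text
time_s: 1.05
tcp_pos: [436.3, 80.6, 150.8]
ee_rot: [0.708, 0.707, 0.001, 0.0]
force: [0.7, -0.0, 0.3]
gripper_width: 0.998
finger_force: 0.0
[436.29599997  80.61955897 150.84807231] [7.07563327e-01 7.06649664e-01 5.38835569e-04 3.15739501e-04]
```

View pics/wrist1.png

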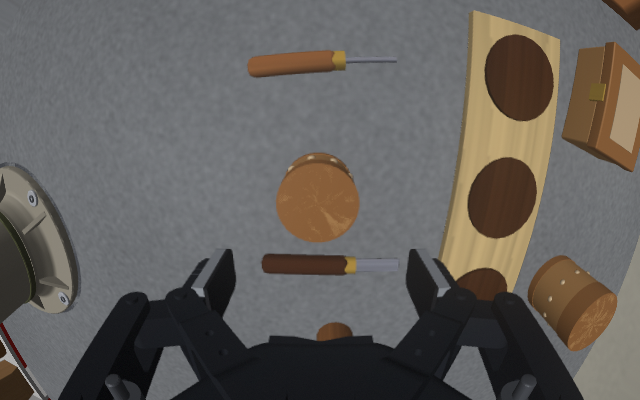

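The wide box's lid spans columns 276–360 and rows 159–242, centre about (318,201). The dark knife lies just on its smaller-y side, at row 264.

```bash
python3 -c "
from h import *
c=pickle.load(open('wrist1.pkl','rb'))
P=at(c,[(276,201),(360,201),(318,242.5),(289,172),(348,172),(289,230),(347,230)],50)
print(circ(P));print(at(c,[(264,264),(397,264),(330,255),(330,273)],8))
f=c['frame'].astype(int);m=((f[:,:,0]<95)&(f[:,:,0]>f[:,:,2]+25)).astype(np.uint8)
for q in cv2.findContours(m,0,1)[0]:
    if cv2.contourArea(q)>1500: p=q[:,0];print(p.mean(0),circ(at(c,p,18)))
"
```

```text
[433.30018816  83.09387203  32.01964629]
[[379.49182132   5.71580809   8.        ]
 [511.00309407   4.53068187   8.        ]
 [444.12215539  16.32655016   8.        ]
 [444.34110009  -4.00554374   8.        ]]
[499.71681416 196.98672566] [614.35809231  75.24208712  40.97802161]
[518.39823009  76.75663717] [622.72739778 193.7767207   40.76250338]
```

```bash
python3 -m inch '[-0.01,0.01,-0.3,0,0,0,1,-0.01,0.01,-0.45,0,0,0,1,-0.01,0.01,-0.6,0,0,0,1,-0.01,0.01,-0.6,0,0,0,1,-0.01,0.01,-0.6,0,0,0,1,-0.01,0.01,-0.6,0,0,0,0.6,-0.01,0.01,-0.6,0,0,0,0.6,-0.01,0.01,-0.6,0,0,0,0.6,-0.01,0.01,-0.6,0,0,0,0.6,-0.01,0.01,-0.6,0,0,0,0.6]'
```

```text
time_s: 2.1
tcp_pos: [434.7, 83.4, 32.4]
ee_rot: [0.707, 0.707, 0.002, 0.001]
force: [-1.3, -0.8, 7.4]
gripper_width: 0.712
finger_force: 63.6
```

```bash
python3 -m inch '[0,0,0.2,0,0,0,0.6,0,0,0.4,0,0,0,0.6,0.2,-0.01,0.5,0,0,0,0.6,0.4,-0.02,0.5,0,0,0,0.6,0.6,-0.03,0.5,0,0,0,0.6,0.8,-0.04,0.5,0,0,0,0.6,0.91,-0.04,0.5,0,0,0,0.6,0.91,-0.04,0.5,0,0,0,0.6,0.91,-0.04,0.5,0,0,0,0.6,0.91,-0.04,0.5,0,0,0,0.6]'
python3 -c "
from h import *
c=shoot('wrist','2');print(c['state']['tcp_pos'],c['state']['ee_rot'])
f=c['frame'].astype(int);m=((f[:,:,0]<95)&(f[:,:,0]>f[:,:,2]+25)).astype(np.uint8)
for q in cv2.findContours(m,0,1)[0]:
    if cv2.contourArea(q)>1000: p=q[:,0];p=p[p[:,1]>2];print(p.mean(0),p.min(0),p.max(0),circ(at(c,p,18)))
"
```

```text
time_s: 3.1
tcp_pos: [614.3, 75.3, 130.8]
ee_rot: [0.707, 0.707, 0.0, -0.0]
force: [0.1, -0.0, -1.0]
gripper_width: 0.71
finger_force: 66.1
[614.31922732  75.27118229 130.82199666] [ 7.06955522e-01  7.07257994e-01  9.35409325e-05 -1.09297463e-04]
[325.34065934 184.42490842] [274 150] [375 220] [616.56254661  77.80373035  38.42465905]
[334.74708171  59.17120623] [280   3] [390 101] [624.02037318 193.77632289  40.75503928]
```

View pics/wrist2.png

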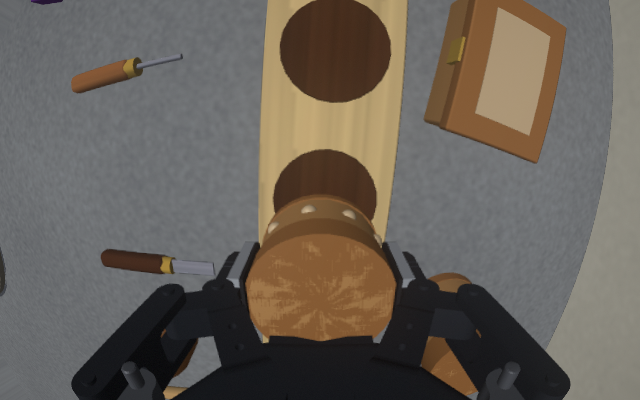

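The box is held level with its lid edge at columns 247–396. The middle coaster's visible upper edge is at row 150.

```bash
python3 -c "
from h import *
from plant import arm
c=pickle.load(open('wrist2.pkl','rb'))
P=at(c,[(247,288),(396,288),(321.5,234),(268,251),(375,251)],148.4)
print(P[:,:2],circ(P))
for x,y in [(616.4,74.4)]:
  a=np.linspace(0,6.28,9);print(proj(c,np.c_[x+42*np.cos(a),y+42*np.sin(a),18+0*a]).round(0).tolist())
print([arm.state()['tcp_pos'].round(1).tolist() for _ in range(3)])
"
```

```text
[[583.32849739  81.21478448]
 [643.45881524  81.10503758]
 [613.34741347 105.63739698]
 [593.31039141  98.48245684]
 [633.41922707  98.42613691]] [613.36726228  75.07173915  30.70520711]
[[377.0, 202.0], [363.0, 166.0], [325.0, 150.0], [286.0, 165.0], [272.0, 202.0], [289.0, 236.0], [324.0, 249.0], [360.0, 236.0], [377.0, 202.0]]
[[614.3, 75.2, 130.9], [614.3, 75.2, 130.9], [614.3, 75.2, 130.9]]
```

```bash
python3 -m inch '[0.015,-0.004,-0.2,0,0,0,0.6,0.015,-0.004,-0.32,0,0,0,0.6,0.015,-0.004,-0.37,0,0,0,0.6,0.015,-0.004,-0.39,0,0,0,0.6,0.015,-0.004,-0.4,0,0,0,0.6,0.015,-0.004,-0.4,0,0,0,0.6,0.015,-0.004,-0.4,0,0,0,0.6]'
```

```text
time_s: 3.85
tcp_pos: [618.8, 74.4, 51.7]
ee_rot: [0.707, 0.707, 0.001, 0.001]
force: [0.8, 0.1, -0.4]
gripper_width: 0.712
finger_force: 66.1
```

```bash
python3 -m inch '[-0.008,0,-0.004,0,0,0,0.6,-0.008,0,-0.007,0,0,0,0.6,-0.008,0,-0.007,0,0,0,0.6,-0.008,0,-0.007,0,0,0,0.6]'
```

```text
time_s: 4.25
tcp_pos: [617.2, 74.3, 50.5]
ee_rot: [0.707, 0.707, 0.001, 0.001]
force: [-1.4, -0.5, 6.6]
gripper_width: 0.711
finger_force: 67.0
```

```bash
python3 -m inch '[0,0,0,0,0,0,1,0,0,0,0,0,0,1,0,0,0,0,0,0,1,0,0,0,0,0,0,1,0,0,0.2,0,0,0,1,0,0,0.4,0,0,0,1,0,0,0.6,0,0,0,1,0,0,0.75,0,0,0,1,0,0,0.75,0,0,0,1,0,0,0.75,0,0,0,1,0,0,0.75,0,0,0,1]'
python3 -c "
from h import *
c=shoot('wrist','3');print(c['state']['tcp_pos'])
f=c['frame'].astype(int);m=((f[:,:,0]<95)&(f[:,:,0]>f[:,:,2]+25)).astype(np.uint8)
for q in cv2.findContours(m,0,1)[0]:
    if cv2.contourArea(q)>1000: p=q[:,0];p=p[p[:,1]>2];print(p.mean(0),p.min(0),p.max(0),circ(at(c,p,18)))
cv2.imwrite('pics/w3c.png',cv2.resize(c['frame'][100:320,220:420,::-1],None,fx=2.5,fy=2.5,interpolation=3))
"
```

```text
time_s: 5.35
tcp_pos: [615.7, 74.1, 197.5]
ee_rot: [0.707, 0.707, -0.001, -0.001]
force: [-0.4, -0.3, -0.4]
gripper_width: 0.999
finger_force: 0.0
[615.69773829  74.13471162 197.48721862]
[316.09625668 278.68983957] [280 248] [351 309] [608.57106743 -43.29112247  40.92605874]
[323.48031496 161.97637795] [282 139] [363 193] [616.42708059  75.0261906   39.4778397 ]
[330.98353909  59.44444444] [288  18] [374 100] [624.03301233 193.77357672  40.66139191]
```

View pics/w3c.png

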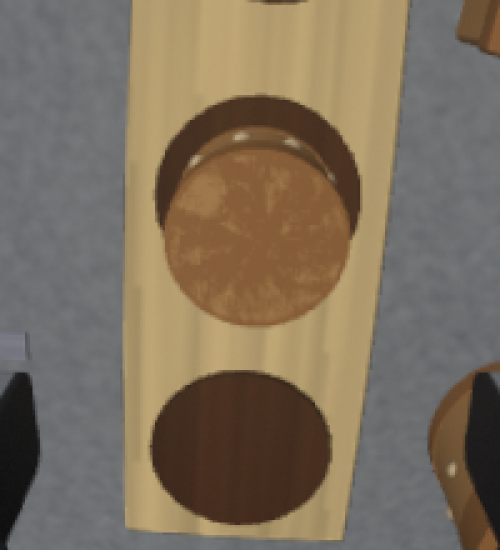

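```bash
python3 -c "
from h import *
c=pickle.load(open('wrist3.pkl','rb'))
q=np.array([(165,236),(350,236),(257.5,326),(257.5,148),(195,300),(320,300)])/2.5+[220,100]
print(circ(at(c,q,68)))
d=pickle.load(open('c0.pkl','rb'))
"
```

```text
[616.26269554  73.30932631  31.27469524]
```

The wide box stands within about 1 mm of the coaster's centre. On to the small box.

```bash
python3 -m inch '[-0.1,-0.2,0,0,0,0,1,-0.2,-0.4,0,0,0,0,1,-0.3,-0.6,0,0,0,0,1,-0.4,-0.8,0,0,0,0,1,-0.5,-0.95,0,0,0,0,1]' >/dev/null
python3 -m inch '[-0.1,-0.2,0,0,0,0,1,-0.2,-0.4,-0.1,0,0,0,1,-0.25,-0.6,-0.2,0,0,0,1,-0.25,-0.8,-0.3,0,0,0,1,-0.25,-0.935,-0.35,0,0,0,1,-0.25,-0.935,-0.35,0,0,0,1,-0.25,-0.935,-0.35,0,0,0,1,-0.25,-0.935,-0.35,0,0,0,1,-0.25,-0.935,-0.35,0,0,0,1]'
python3 -c "
from h import *
c=shoot('wrist','4');print(c['state']['tcp_pos'])"
```

```text
time_s: 6.8
tcp_pos: [467.1, -301.3, 129.1]
ee_rot: [0.706, 0.708, 0.0, -0.0]
force: [-0.3, 0.0, 0.0]
gripper_width: 1.002
finger_force: 0.0
[ 467.06238437 -301.31174537  129.13585622]
```

View pics/wrist4.png

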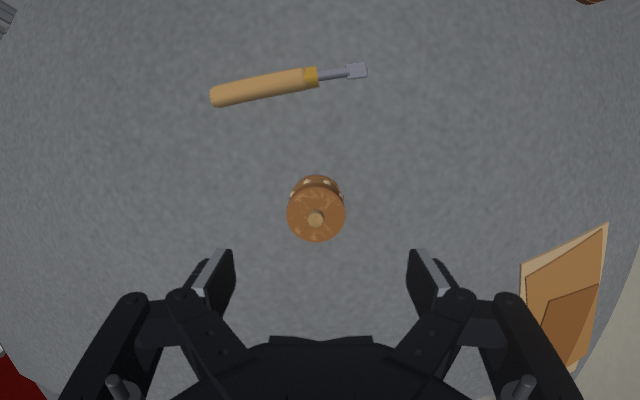

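The small box's lid spans columns 287–345 with its lower edge at row 241, and its knob is at (315,219).

```bash
python3 -c "
from h import *
c=pickle.load(open('wrist4.pkl','rb'))
print(at(c,(315.5,219),48),circ(at(c,[(287,214),(345,214),(316,241.5),(295,234),(337,234)],38)))
"
```

```text
[[ 462.30615411 -304.01992405   48.        ]] [ 462.47487369 -305.32109567   21.28842784]
```

```bash
python3 -m inch '[-0.023,-0.018,-0.25,0,0,0,1,-0.023,-0.018,-0.4,0,0,0,1,-0.023,-0.018,-0.495,0,0,0,1,-0.023,-0.018,-0.495,0,0,0,1,-0.023,-0.018,-0.495,0,0,0,0.35,-0.023,-0.018,-0.495,0,0,0,0.35,-0.023,-0.018,-0.495,0,0,0,0.35,-0.023,-0.018,-0.495,0,0,0,0.35,-0.023,-0.018,-0.495,0,0,0,0.35,-0.023,-0.018,-0.495,0,0,0,0.35,-0.023,-0.018,-0.495,0,0,0,0.35]'
```

```text
time_s: 7.95
tcp_pos: [462.9, -306.9, 31.8]
ee_rot: [0.707, 0.707, 0.001, 0.001]
force: [-0.6, 0.7, 6.6]
gripper_width: 0.474
finger_force: 60.0
```

```bash
python3 -m inch '[0,0,0.2,0,0,0,0.35,0,0,0.4,0,0,0,0.35,0.05,0.1,0.6,0,0,0,0.35,0.15,0.3,0.65,0,0,0,0.35,0.25,0.5,0.65,0,0,0,0.35,0.35,0.7,0.65,0,0,0,0.35,0.4,0.9,0.65,0,0,0,0.35]' >/dev/null
python3 -m inch '[0.1,0.2,0,0,0,0,0.35,0.2,0.4,0,0,0,0,0.35,0.3,0.6,0,0,0,0,0.35,0.367,0.8,0,0,0,0,0.35,0.367,0.95,0,0,0,0,0.35,0.367,1,0,0,0,0,0.35,0.367,1,0,0,0,0,0.35,0.367,1,0,0,0,0,0.35,0.367,1,0,0,0,0,0.35]'
python3 -c "
from h import *
c=shoot('wrist','5');print(c['state']['tcp_pos'])
cv2.imwrite('pics/w5c.png',cv2.resize(c['frame'][120:340,220:440,::-1],None,fx=2.5,fy=2.5,interpolation=3))"
```

```text
time_s: 9.55
tcp_pos: [615.3, 70.9, 160.2]
ee_rot: [0.708, 0.706, -0.0, 0.001]
force: [0.3, -0.4, -0.9]
gripper_width: 0.475
finger_force: 60.8
[615.31818793  70.89509126 160.18354249]
```

View pics/w5c.png

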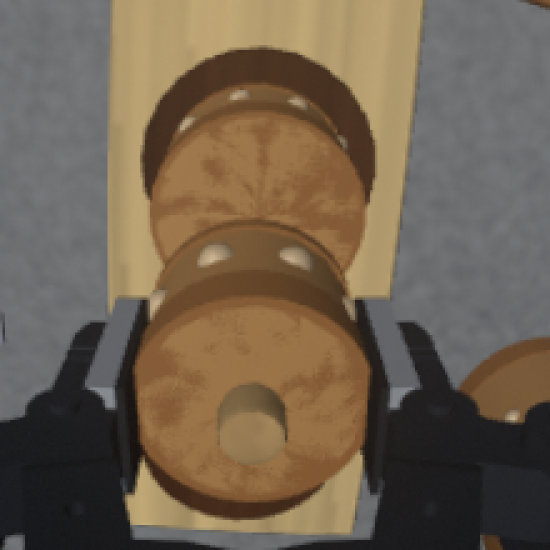

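The held box's lid spans crop columns 134–372 and rows 295–501. The wide box's lid beneath it spans columns 150–368 with its top at row 108.

```bash
python3 -c "
from h import *
c=pickle.load(open('wrist5.pkl','rb'))
g=lambda q:np.array(q)/2.5+[220,120]
print(circ(at(c,g([(134,390),(372,390),(253,295),(253,501)]),166.4)))
print(circ(at(c,g([(150,210),(368,210),(259,108),(185,140),(333,140)]),68)))
print(at(c,g([(252,417)]),176.4))
"
```

```text
[614.27656519  72.62779506  21.2618273 ]
[616.32154868  72.90996633  31.74099695]
[[614.10075805  77.34454561 176.4       ]]
```

```bash
python3 -m inch '[0.008,0.003,-0.12,0,0,0,0.35,0.008,0.003,-0.22,0,0,0,0.35,0.008,0.003,-0.27,0,0,0,0.35,0.008,0.003,-0.285,0,0,0,0.35,0.008,0.003,-0.285,0,0,0,0.35,0.008,0.003,-0.285,0,0,0,0.35,0.008,0.003,-0.285,0,0,0,0.35]'
```

```text
time_s: 10.3
tcp_pos: [617.4, 74.3, 104.0]
ee_rot: [0.707, 0.707, 0.001, 0.0]
force: [0.1, -0.2, -0.9]
gripper_width: 0.476
finger_force: 60.8
```

```bash
python3 -m inch '[0,-0.0125,-0.006,0,0,0,0.35,0,-0.0125,-0.012,0,0,0,0.35,0,-0.0125,-0.018,0,0,0,0.35,0,-0.0125,-0.018,0,0,0,0.35,0,-0.0125,-0.018,0,0,0,0.35]'
```

```text
time_s: 10.8
tcp_pos: [616.9, 71.5, 99.8]
ee_rot: [0.707, 0.707, 0.0, 0.0]
force: [-2.3, -0.7, 5.5]
gripper_width: 0.474
finger_force: 61.5
```

```bash
python3 -m inch '[0,0,0,0,0,0,1,0,0,0,0,0,0,1,0,0,0,0,0,0,1,0,0,0,0,0,0,1,0,0,0.2,0,0,0,1,0,0,0.4,0,0,0,1,0,0,0.6,0,0,0,1,0,0,0.6,0,0,0,1,0,0,0.6,0,0,0,1]'
python3 -c "
from h import *
c=shoot('wrist','6');print(c['state']['tcp_pos'])
cv2.imwrite('pics/w6c.png',cv2.resize(c['frame'][100:320,220:440,::-1],None,fx=2.7,fy=2.7,interpolation=3))"
```

```text
time_s: 11.7
tcp_pos: [617.4, 71.9, 220.4]
ee_rot: [0.707, 0.707, 0.001, 0.001]
force: [-0.3, 1.0, -0.4]
gripper_width: 0.996
finger_force: 0.0
[617.36784116  71.86454579 220.43059761]
```

View pics/w6c.png

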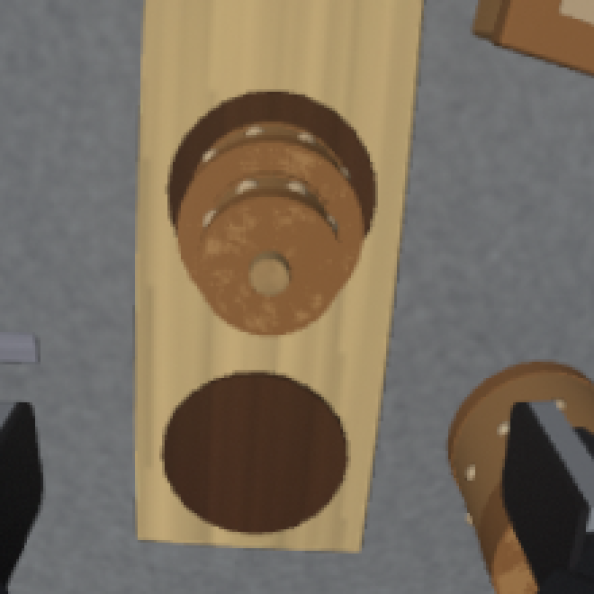

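The small box's lid spans crop columns 201–340 and rows 195–335, with its knob at (269,275). It is standing on the wide box, whose lid spans columns 178–363.

```bash
python3 -c "
from h import *
c=pickle.load(open('wrist6.pkl','rb'))
g=lambda q:np.array(q)/2.7+[220,100]
print(circ(at(c,g([(201,265),(340,265),(269,195),(269,335),(220,315),(318,315)]),106)))
print(circ(at(c,g([(178,225),(363,225),(271,140),(201,168),(342,168)]),68)))
print(at(c,g([(269,277)]),116))
f=c['frame'].astype(int);m=((f[:,:,0]<95)&(f[:,:,0]>f[:,:,2]+25)).astype(np.uint8)
for q in cv2.findContours(m,0,1)[0]:
    if cv2.contourArea(q)>1000: p=q[:,0];p=p[p[:,1]>2];print(p.mean(0),circ(at(c,p,18)))
"
```

```text
[615.9120827   73.21614189  21.12285054]
[616.29071453  73.88146122  31.5022313 ]
[[615.66271795  73.45457223 116.        ]]
[313.83977901 267.03314917] [608.57994282 -43.33550388  40.75089272]
[323.03007519 156.20676692] [615.14504306  68.03054586  38.78338965]
[327.79279279  59.78378378] [624.09112446 193.90847318  40.65125478]
```

The stack is centred to within 1 mm. Now the cone.

```bash
python3 -m inch '[-0.2,-0.2,0,0,0,0,1,-0.4,-0.4,0,0,0,0,1,-0.6,-0.6,-0.1,0,0,0,1,-0.79,-0.8,-0.25,0,0,0,1,-0.79,-0.84,-0.3,0,0,0,1,-0.79,-0.84,-0.3,0,0,0,1,-0.79,-0.84,-0.3,0,0,0,1,-0.79,-0.84,-0.3,0,0,0,1,-0.79,-0.84,-0.3,0,0,0,1]'
python3 -c "
from h import *
c=shoot('wrist','7');print(c['state']['tcp_pos'])
cv2.imwrite('pics/w7c.png',cv2.resize(c['frame'][100:320,200:440,::-1],None,fx=2.5,fy=2.5,interpolation=3))"
```

```text
time_s: 12.65
tcp_pos: [459.7, -95.0, 159.5]
ee_rot: [0.706, 0.708, 0.0, 0.0]
force: [-0.1, 0.4, -1.4]
gripper_width: 1.0
finger_force: 0.0
[459.7413517 -95.0485896 159.485249 ]
```

View pics/w7c.png

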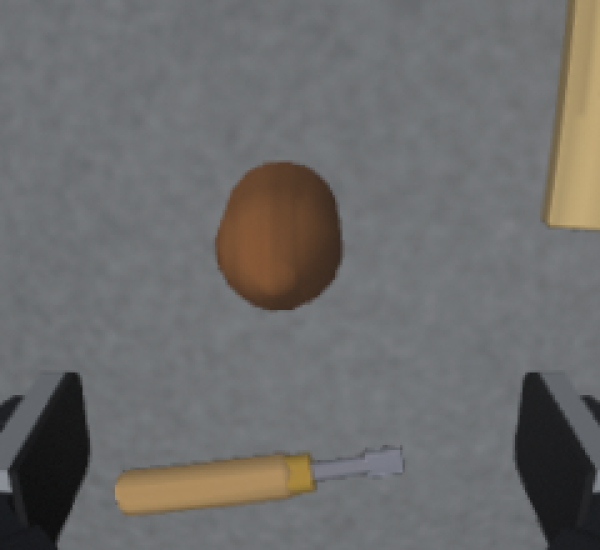

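The cone spans crop columns 216–343 and rows 162–309. The foot's back edge is the top one and the shoulder's front edge the bottom one.

```bash
python3 -c "
from h import *
c=pickle.load(open('wrist7.pkl','rb'))
g=lambda q:np.array(q)/2.5+[200,100]
print(at(c,g([(282,162)]),0),at(c,g([(216,245),(343,245),(280,309)]),42))
print(at(c,g([(275,280)]),72))
"
```

```text
[[451.44593423 -75.29365721   0.        ]] [[ 430.95481571  -93.98957148   42.        ]
 [ 471.96030654  -93.95192417   42.        ]
 [ 451.48872247 -116.22729051   42.        ]]
[[450.9808863  -94.91576305  72.        ]]
```

```bash
python3 -m inch '[-0.041,-0.003,-0.2,0,0,0,1,-0.041,-0.003,-0.4,0,0,0,1,-0.041,-0.003,-0.55,0,0,0,1,-0.041,-0.003,-0.645,0,0,0,1,-0.041,-0.003,-0.645,0,0,0,1,-0.041,-0.003,-0.645,0,0,0,0.35,-0.041,-0.003,-0.645,0,0,0,0.35,-0.041,-0.003,-0.645,0,0,0,0.35,-0.041,-0.003,-0.645,0,0,0,0.35,-0.041,-0.003,-0.645,0,0,0,0.35,-0.041,-0.003,-0.645,0,0,0,0.35,-0.041,-0.003,-0.645,0,0,0,0.35]'
```

```text
time_s: 13.9
tcp_pos: [451.8, -96.9, 31.9]
ee_rot: [0.707, 0.707, 0.001, 0.001]
force: [-0.7, 1.0, 6.9]
gripper_width: 0.475
finger_force: 60.1
```

```bash
python3 -m inch '[0,0,0.2,0,0,0,0.35,0,0,0.4,0,0,0,0.35,0.2,0.08,0.4,0,0,0,0.35,0.4,0.15,0.4,0,0,0,0.35,0.6,0.22,0.4,0,0,0,0.35,0.785,0.258,0.4,0,0,0,0.35,0.785,0.258,0.3,0,0,0,0.35,0.785,0.258,0.2,0,0,0,0.35,0.785,0.258,0.12,0,0,0,0.35,0.785,0.258,0.105,0,0,0,0.35,0.785,0.258,0.105,0,0,0,0.35,0.785,0.258,0.105,0,0,0,0.35]'
python3 -c "
from h import *
c=shoot('wrist','8');print(c['state']['tcp_pos'])
f=c['frame'].astype(int);m=((f[:,:,0]<95)&(f[:,:,0]>f[:,:,2]+25)).astype(np.uint8)
cv2.imwrite('pics/w8c.png',cv2.resize(c['frame'][150:350,220:440,::-1],None,fx=2.7,fy=2.7,interpolation=3))"
```

```text
time_s: 15.1
tcp_pos: [608.2, -45.3, 52.5]
ee_rot: [0.707, 0.707, 0.001, 0.001]
force: [0.2, -0.6, -0.1]
gripper_width: 0.473
finger_force: 61.2
[608.20194714 -45.3343828   52.54222634]
```

View pics/w8c.png

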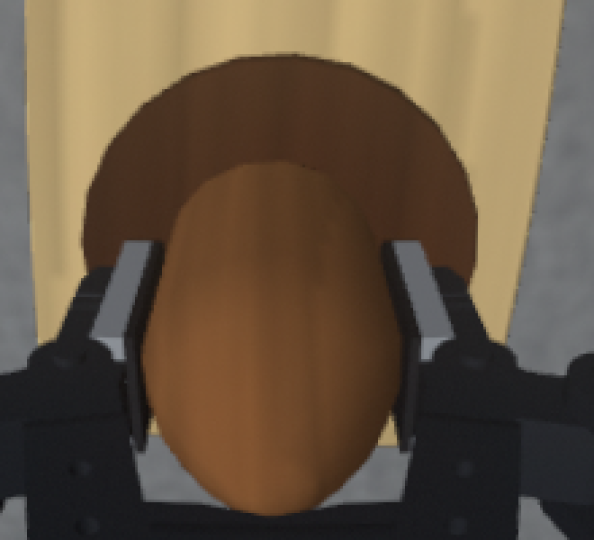

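The coaster's edges are at crop columns 83 and 478 with its top at row 54. The cone foot's back edge is at row 160.

```bash
python3 -c "
from h import *
c=pickle.load(open('wrist8.pkl','rb'))
g=lambda q:np.array(q)/2.7+[220,150]
print(circ(at(c,g([(83,232),(478,228),(280,54),(130,120),(430,118)]),18)))
print(at(c,g([(275,160)]),20.6), at(c,g([(148,330),(402,330)]),62.6))
"
```

```text
[608.88407186 -44.12737006  41.00567623]
[[607.64694962 -23.19993655  20.6       ]] [[587.88712086 -35.98275997  62.6       ]
 [626.95543847 -36.11060587  62.6       ]]
```

```bash
python3 -m inch '[0.006,0,-0.006,0,0,0,0.35,0.006,0,-0.013,0,0,0,0.35,0.006,0,-0.013,0,0,0,0.35,0.006,0,-0.013,0,0,0,0.35]'
```

```text
time_s: 15.55
tcp_pos: [609.4, -45.3, 50.0]
ee_rot: [0.707, 0.707, 0.001, 0.001]
force: [-1.9, 0.6, 5.4]
gripper_width: 0.482
finger_force: 61.9
```

```bash
python3 -m inch '[0,0,0,0,0,0,1,0,0,0,0,0,0,1,0,0,0,0,0,0,1,0,0,0,0,0,0,1,0,0,0.2,0,0,0,1,0,0,0.4,0,0,0,1,0,0,0.6,0,0,0,1,0,0,0.75,0,0,0,1,0,0,0.75,0,0,0,1]' >/dev/null
python3 -c "
from h import *
c=shoot('wrist','9');print(c['state']['tcp_pos'])"
python3 -m inch '[-0.1,0.2,0,0,0,0,1,-0.2,0.4,0,0,0,0,1,-0.3,0.6,0,0,0,0,1,-0.4,0.8,0,0,0,0,1,-0.5,0.95,0,0,0,0,1]' >/dev/null
python3 -m inch '[-0.1,0.2,0,0,0,0,1,-0.2,0.4,0,0,0,0,1,-0.3,0.6,0,0,0,0,1,-0.3,0.76,-0.1,0,0,0,1,-0.3,0.76,-0.1,0,0,0,1,-0.3,0.76,-0.1,0,0,0,1,-0.3,0.76,-0.1,0,0,0,1]'
python3 -c "
from h import *
c=shoot('wrist','10');print(c['state']['tcp_pos'])
cv2.imwrite('pics/w10c.png',cv2.resize(c['frame'][60:320,140:480,::-1],None,fx=2.2,fy=2.2,interpolation=3))"
```

```text
[611.28290168 -45.46953104 204.29112404]
time_s: 17.7
tcp_pos: [449.1, 295.3, 178.1]
ee_rot: [0.708, 0.707, -0.001, 0.0]
force: [0.5, -0.9, 0.7]
gripper_width: 0.996
finger_force: 0.0
[449.14201644 295.31109122 178.05064559]
```

View pics/w10c.png

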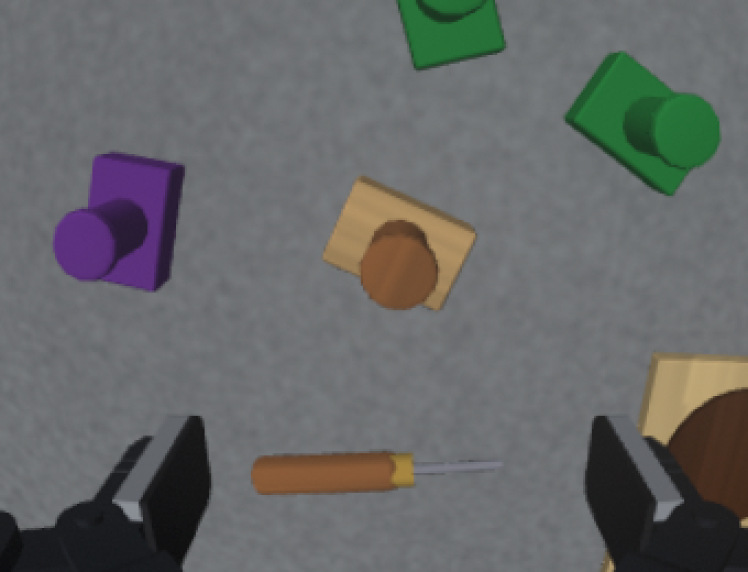

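The plain wooden stamp is in the centre, with its head at crop (399,265) and block corners at (362,177), (476,234), (440,310) and (324,258). The purple and green stamps stand on either side.

```bash
python3 -c "
from h import *
c=pickle.load(open('wrist10.pkl','rb'))
g=lambda q:np.array(q)/2.2+[140,60]
print('head',at(c,g([(399,265)]),64),circ(at(c,g([(361,265),(438,265),(399,310),(399,221)]),64)))
q=at(c,g([(362,177),(476,234),(440,310),(324,258)]),22);print('block',q,q.mean(0))
print('purple',at(c,g([(86,243),(121,243)]),64),at(c,g([(183,165),(155,290)]),22));print('green',at(c,g([(684,130)]),64),at(c,g([(568,118),(662,190)]),22))
c=pickle.load(open('wrist9.pkl','rb'))
cv2.imwrite('pics/w9c.png',cv2.resize(c['frame'][100:340,220:440,::-1],None,fx=2.5,fy=2.5,interpolation=3))
"
```

```text
head [[448.47058179 311.6910187   64.        ]] [448.6162092  311.05709473  14.99699515]
block [[433.59420013 337.92169225  22.        ]
 [480.53864859 314.12300346  22.        ]
 [466.01598922 280.97774812  22.        ]
 [417.16010069 304.01218322  22.        ]] [449.32723466 309.25865676  22.        ]
purple [[330.34420575 321.52635042  64.        ]
 [345.19441075 321.14166872  64.        ]] [[358.37083918 344.87252876  22.        ]
 [340.87407559 290.39267613  22.        ]]
green [[551.50593404 362.67313718  64.        ]] [[517.7884517  363.25708435  22.        ]
 [561.33944511 334.54715379  22.        ]]
```

View pics/w9c.png

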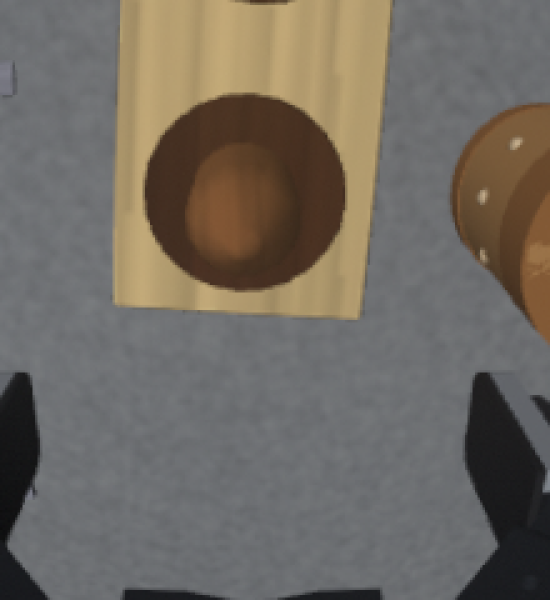

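The cone stands upright, centred on its coaster. Now I'll grasp the stamp's handle.

```bash
python3 -m inch '[0,0.076,-0.2,0,0,0,1,0,0.076,-0.4,0,0,0,1,0,0.076,-0.55,0,0,0,1,0,0.076,-0.655,0,0,0,1,0,0.076,-0.655,0,0,0,1,0,0.076,-0.655,0,0,0,0.15,0,0.076,-0.655,0,0,0,0.15,0,0.076,-0.655,0,0,0,0.15,0,0.076,-0.655,0,0,0,0.15,0,0.076,-0.655,0,0,0,0.15,0,0.076,-0.655,0,0,0,0.15,0,0.076,-0.655,0,0,0,0.15]'
```

```text
time_s: 18.95
tcp_pos: [449.6, 312.4, 49.0]
ee_rot: [0.707, 0.707, 0.001, 0.0]
force: [-0.8, -0.4, 6.4]
gripper_width: 0.314
finger_force: 58.4
```

```bash
python3 -m inch '[0,0,0.1,0,0,0,0.15,0,0,0.25,0,0,0,0.15,0,0,0.4,0,0,0,0.15,0.2,-0.12,0.4,0,0,0,0.15,0.4,-0.25,0.4,0,0,0,0.15,0.6,-0.4,0.4,0,0,0,0.15,0.8,-0.55,0.4,0,0,0,0.15,0.873,-0.585,0.35,0,0,0,0.15,0.873,-0.585,0.25,0,0,0,0.15,0.873,-0.585,0.17,0,0,0,0.15,0.873,-0.585,0.12,0,0,0,0.15,0.873,-0.585,0.12,0,0,0,0.15]'
python3 -c "
from h import *
c=shoot('wrist','11');print(c['state']['tcp_pos'])
cv2.imwrite('pics/w11c.png',cv2.resize(c['frame'][130:350,220:440,::-1],None,fx=2.7,fy=2.7,interpolation=3))"
```

```text
time_s: 20.15
tcp_pos: [621.6, 195.3, 69.7]
ee_rot: [0.707, 0.708, -0.002, -0.001]
force: [-0.2, -0.8, -0.5]
gripper_width: 0.314
finger_force: 59.2
[621.64861843 195.34515342  69.71475148]
```

View pics/w11c.png

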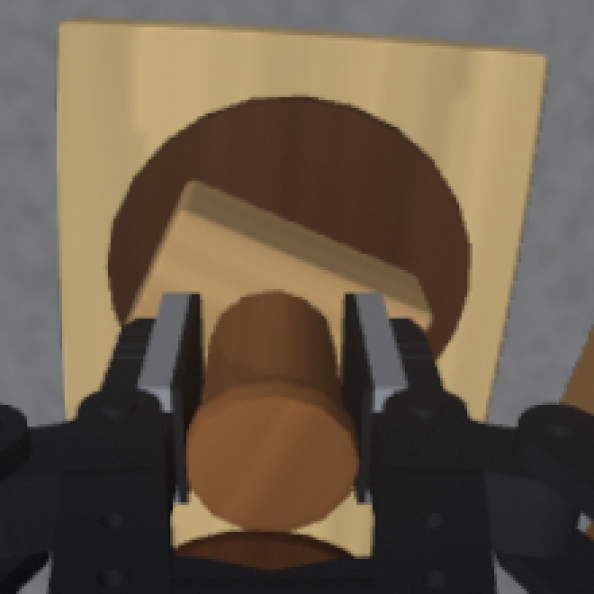

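The stamp hangs upright, held by the head: head columns 187–359, bottom row 530. The coaster spans columns 108–470 with its top at row 96.

```bash
python3 -c "
from h import *
c=pickle.load(open('wrist11.pkl','rb'))
g=lambda q:np.array(q)/2.7+[220,130]
print(circ(at(c,g([(108,258),(470,258),(295,96),(150,160),(430,160)]),18)))
print('head',at(c,g([(187,457),(359,457),(272,530)]),84.7))
q=at(c,g([(184,210),(430,318)]),42.7);b=at(c,g([(192,181),(415,272)]),20.7)
for e in(q,b):
  m=e[:,:2].mean(0);d=e[1,:2]-e[0,:2];L=np.linalg.norm(d);d/=L;print(L,np.degrees(np.arctan2(d[1],d[0])),m+19*np.array([d[1],-d[0]]))
"
```

```text
[624.2409173  195.17034425  41.07806939]
head [[607.37610589 194.39948955  84.7       ]
 [633.82763465 194.45319639  84.7       ]
 [620.46096317 179.43825039  84.7       ]]
53.01565988506191 -25.46669935920076 [619.62452778 191.43023332]
53.2294086604789 -23.447770637963103 [620.12893574 190.70500417]
```

```bash
python3 -m inch '[0.017,0.01,0,0,0,0,0.15,0.017,0.01,-0.006,0,0,0,0.15,0.017,0.01,-0.013,0,0,0,0.15,0.017,0.01,-0.013,0,0,0,0.15,0.017,0.01,-0.013,0,0,0,0.15]'
```

```text
time_s: 20.7
tcp_pos: [626.8, 196.9, 69.2]
ee_rot: [0.707, 0.707, 0.0, 0.0]
force: [0.1, -0.3, -1.0]
gripper_width: 0.321
finger_force: 59.2
```

```bash
python3 -m inch '[-0.008,0.002,-0.005,0,0,0,0.15,-0.008,0.002,-0.01,0,0,0,0.15,-0.008,0.002,-0.01,0,0,0,0.15,-0.008,0.002,-0.01,0,0,0,0.15]'
```

```text
time_s: 21.1
tcp_pos: [625.1, 197.4, 67.2]
ee_rot: [0.707, 0.707, 0.0, -0.0]
force: [-1.3, 0.0, 1.8]
gripper_width: 0.313
finger_force: 59.3
```

Light contact. I'll release, rise, and check.

```bash
python3 -m inch '[0,0,-0.004,0,0,0,0.15,0,0,-0.004,0,0,0,0.15,0,0,-0.004,0,0,0,1,0,0,-0.004,0,0,0,1,0,0,-0.004,0,0,0,1,0,0,-0.004,0,0,0,1,0,0,0.2,0,0,0,1,0,0,0.4,0,0,0,1,0,0,0.6,0,0,0,1,0,0,0.75,0,0,0,1,0,0,0.75,0,0,0,1,0,0,0.75,0,0,0,1]'
python3 -c "
from h import *
c=shoot('wrist','12');print(c['state']['tcp_pos'])
cv2.imwrite('pics/w12c.png',cv2.resize(c['frame'][100:320,210:430,::-1],None,fx=2.7,fy=2.7,interpolation=3))"
```

```text
time_s: 22.3
tcp_pos: [625.5, 197.5, 217.8]
ee_rot: [0.707, 0.707, 0.001, 0.0]
force: [0.1, -0.5, -1.0]
gripper_width: 1.002
finger_force: 0.0
[625.53385467 197.46625972 217.8255481 ]
```

View pics/w12c.png

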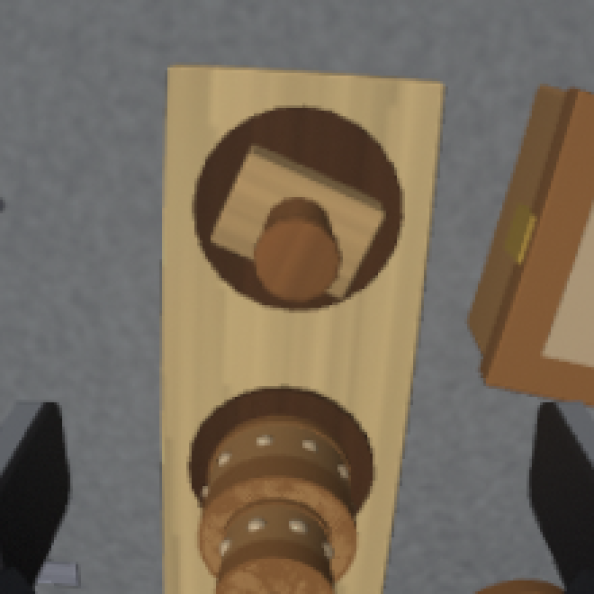

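The stamp stands upright on the left coaster. Block-top corners are at (251,153), (384,213), (342,299) and (211,240). The coaster spans columns 193–403 and rows 106–310.

```bash
python3 -c "
from h import *
c=pickle.load(open('wrist12.pkl','rb'))
g=lambda q:np.array(q)/2.7+[210,100]
print(circ(at(c,g([(193,208),(403,208),(298,106),(298,310)]),18)))
print(at(c,g([(251,153),(384,213),(342,299),(211,240)]),40).mean(0),circ(at(c,g([(254,260),(341,260),(298,302)]),82)))
c=pickle.load(open('wrist9.pkl','rb'));g=lambda q:np.array(q)/2.5+[220,100]
print('cone',circ(at(c,g([(145,193),(346,193),(245,93),(245,291)]),18)),at(c,g([(243,142)]),18),at(c,g([(187,215),(301,215)]),50).mean(0))
c=shoot('scene','13');cv2.imwrite('pics/s13.png',cv2.resize(c['frame'][110:290,240:460,::-1],None,fx=3,fy=3,interpolation=3))"
```

```text
[624.46188746 194.5687665   41.5813549 ]
[624.18250527 193.95826021  40.        ] [624.18699888 193.94571151  13.9606839 ]
cone [609.34425976 -45.01194068  41.46667385] [[608.4003474  -23.02175277  18.        ]] [608.71373975 -44.5473529   50.        ]
```

View pics/s13.png

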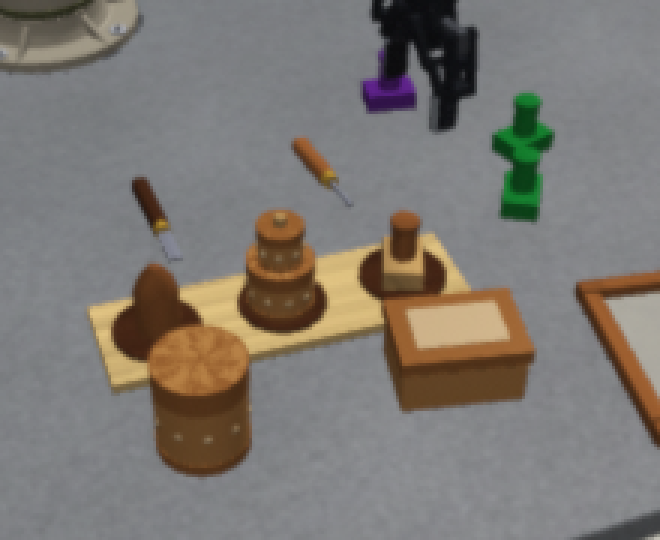

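All four stand upright and centred within about 1 mm: cone by the tube, stack in the middle, stamp by the casket. The arm is clear, so I'm handing in.

```bash
python3 -c "
from plant import arm
print(arm.finish_job())"
```

```text
the job is handed in; nothing more can be done
None
```

The show board is set and handed in after about 22 s of robot time: the wide box and the small box stacked on the middle coaster, the cone on the tube-side coaster and the stamp on the casket-side one, all upright and measured within about 1–2 mm of centre.

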